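# Clamp a thin-walled post in the tacking jig and stay on the trigger

### The job

Stand the loose aluminium box-section post upright on the foot plate between the jaws of the trigger bar clamp and let it go, then pump the green trigger to draw the far jaw in until the post is held snugly between both rubber pads, the far pad visibly squeezed but well short of flat, so that the post's thin wall is not dented. Move the jaw only with the trigger, not by pushing the jaw or the bar, and leave the other things on the table alone. The clamp's brake alone holds only lightly, so finish while still holding the trigger squeezed, ready for the post to be tacked.

Things in the scene. Friction and masses are not known exactly. Their poses are not given: they have to be found in the camera images.
- jig: fixed one-hand bar clamp lying on its side on a grey base plate (145 x 225 x 8 mm). Origin: on the table under the bar, mid housing (64 x 68 mm, top at 61 mm). Jig x runs from handle to jaw tips, y along the bar from housing to far jaw, z up; places below are jig x, y in mm, heights in mm above the table. Handle and trigger lie at x -30 to -115 with bare table below
- bar_end (a point): centre of the far jaw's root on the bar's end. Bar: 8 wide, 18 high, along jig y at x = 0, top at 51 mm; its tail leaves the housing to -y, to y = -175 at most. The far jaw is 20 thick, reaches from the bar to x = 95; top at 58 mm. Do not push these by hand
- fixed_pad (a point): middle of the fixed jaw's rubber pad face: jig x = 70, y = 43, height 42 mm, facing jig +y. Pad 40 wide (x 50 to 90), 28 high; jaw top at 58 mm
- pad_face (a point): middle of the far jaw's rubber pad face, facing jig -y; x = 70, height 42 mm, 40 wide, 28 high; it comes to jig -y as the jaw is drawn in
- seat (a point): top of the aluminium foot plate (6 mm thick, top at 14 mm, x 35 to 105, y 38 to 138) at x = 70, y = 63: the point under the post's middle once it stands against the fixed pad and in line with the pads, its sides square to the jig. Set the post down here or up to 20 mm further to jig +y; the far jaw slides it home. Axes as the jig's
- handle_grip (a point): centre of the clamp's fixed grey handle: x = -75, y = -20, height 42 mm. Handle 18 thick along jig y (outer face at y = -29), 26 high
- trigger_grip (a point): centre of the green trigger, beside the handle: x = -75, height 42, y = +19 at rest, -4 fully squeezed. 12 thick along jig y, 24 high, 85 long along x. Squeeze it to jig -y, towards the handle, by pinching both or by pushing its outer (+y) face. Trigger and handle together are 55 mm across at rest, 32 mm fully squeezed
- trigger (a joint): angle of the trigger about its upright pivot in the housing, 105 mm from trigger_grip: 0 at rest, 0.22 rad (23 mm) fully squeezed. A spring (2 to 3 N at trigger_grip) returns it when let go
- bar (a joint): how far bar and far jaw are drawn in, m: 0 open, 0.075 at most. Gap between the free pads = 84 mm minus this; they meet the post at 44 mm. A pawl takes the bar by 4.5 mm teeth, so the first 0 to 4.5 mm of a pull may be idle; then 0.5 mm per mm at trigger_grip, about 9 mm a full stroke. The bar stays as the trigger goes back. Jaw force is about 1.3 x (trigger force - 7 N)
- pad (a joint): how far the far jaw's rubber pad is squeezed, m: 0 free, 0.006 flat. 5 N per mm, so 15 N half squeezed, 30 N flat. Right: 1.5 to 5 mm. Let go, the bar's brake holds no more than 5 to 10 N (the pad springs back to 2 mm or less); the firmer grip lasts only while the trigger is held
- post_center (a point): centre of the loose post: aluminium box section 40 x 40 mm, 70 mm tall, open ends, 3 mm wall, about 0.1 kg, standing on its end on the table; z along its length, x and y square to its sides. Between the jaws it can be gripped only across jig x. Over 30 N from a jaw dents its thin wall
- spray_can: bystander: red and white spray can, 60 mm across, 150 mm tall, origin under its centre
- magnet_square: bystander: yellow triangular welding magnet, 80 mm long, 22 mm thick, 80 mm tall, origin under its centre
- wire_brush: bystander: wire brush with wooden back, 200 x 28 x 32 mm, origin under its centre, length along its x
There are look-alikes about, which are no part of the job. What is meant by the part that bears post_center is not purple, red or turquoise, and is the smaller of those in its own colour.

How it is judged (in metres and radians):
On the way, in this order (a step that is already met when the one before it is completed fails the run):
1. the post stands upright on the foot plate between the jaws, let go, the far pad not yet on it (x of post_center in the frame of seat between -0.014 and 0.014 m and y of post_center in the frame of seat between -0.004 and 0.045 m and z of post_center in the frame of seat between 0.031 and 0.039 m and angle between post_center's own z axis and vertical below 0.08 rad and contact force between each of the arm, the fingers and post below 0.1 N and contact force between bar and post below 0.5 N), for 0.2 s.
2. the trigger has drawn the far pad onto the post (contact force between bar and post above 2 N and contact force between fixed_jaw and post above 1 N), for 0.1 s.
At the end, for the whole second after the job is handed in: the post stands upright (3.5 deg) on the foot plate, against the fixed pad and within 14 mm of the pads' middle, held between both pads with 5 to 30 N, at rest and untouched by the robot; the fingers still hold the trigger squeezed (over 1.2 N) and touch neither bar nor far jaw (contact force between bar and post between 5 and 30 N and contact force between fixed_jaw and post above 3.5 N and contact force between the fingers and trigger above 1.2 N and x of post_center in the frame of seat between -0.014 and 0.014 m and y of post_center in the frame of seat between -0.004 and 0.004 m and z of post_center in the frame of seat between 0.031 and 0.039 m and angle between the z axis of post_center and the z axis of seat, either way round below 0.06 rad and linear speed of post below 0.02 m/s and contact force between each of the arm, the fingers and post below 0.5 N and contact force between each of the arm, the fingers and bar below 1 N); the arm keeps its last pose, push and grip.
It fails at once if the post's thin wall is dented: more than 30 N from a jaw (contact force between any of bar, fixed_jaw and post above 30 N).
It fails at once if the robot pushes the bar or the far jaw (more than 3 N) (contact force between any of the fingers, the arm and bar above 3 N).
It fails at once if a bystander is disturbed (moved more than 15 mm) (distance of any of spray_can, magnet_square, wire_brush from where it was at the start of the episode above 0.015 m).
It also fails if it takes over 64 s, if anything falls off the work surface, if the arm or the gripper's body presses on something with over 40 N, if the wrist force passes 120 N, or if a joint passes its speed limit or range.

### The arm

A 6-joint arm with a two-finger parallel gripper is mounted at the origin on the work surface. World frame = base frame: x ahead of the robot, y to its left, z up, the work surface at z = 0. Lengths are in mm, angles in rad, forces in N, time in s.
With the tool pointing down it reaches from about 300 to 775 mm from the base axis. Payload 14.6 kg.
Tool frame: the origin (TCP) lies on the centre line of the jaws, within the pads' length; the fingertips stand manip.tcp_to_tips ahead of it and the grasp point (between the pads) lies 5 mm behind it (manip.tcp_to_tips is the distance from the TCP to the fingertips, in mm); z points along the fingers, y is the direction in which the jaws open and shut (so a half turn about z gives the same grasp; the last joint's range is limited). The gripper opens to 94 mm and grips with 3 to 60 N. Pads are 16 mm wide; open, the fingers measure 119 mm over their backs; the gripper's body (75 mm by 177 mm) begins 78 mm behind the grasp point.
Start: joints at [-1.217, 0.3, 1.521, -0, 1.321, -0.067], TCP at [224.662, -502.012, 219.446] pointing down, gripper open.
Joint ranges: [-3.03, 3.03], [-0.79, 2.21], [0.23, 2.52], [-1.04, 4.18], [0, 3.07], [-2.55, 2.55]. Speed limits (rad/s): [2.22, 2.22, 2.57, 3.14, 3.14, 3.14].

### API

Orientations are given as [roll, pitch, yaw] about the fixed x, y, z axes, in that order (R = Rz(yaw) Ry(pitch) Rx(roll)).
In Python, from cell import manip, optics, workorder gives the robot as it stands. The module is installed in compiled form; this text tells all that it offers.
- The arm moves only by the tool jog_arm, never from a script. Its argument "deltas" is text: rows parted by semicolons, each of 5 numbers parted by spaces: the shift along the tool's x, y, z in mm, then the turn about the tool's z in rad, then the finger opening in mm, from 0 to 94. In form: tx ty tz twist grip; .... A call has exactly 10 rows; each row is the pose to reach, as a shift and turn from the pose commanded when the call began, along the tool's axes at that moment; what a row does not reach only later rows make up. A row lasts 1/8 s, in which the tool goes at most 62.5 mm and 10.7 degrees, less where a joint would pass 70% of its speed; a pose out of reach is approached as far as the arm can. A call with a gripper value outside its range is refused whole. The fingers move at their own pace and stop on an object; "squeeze" is the grip in N (left out, the last holds). Time passes only in rows, so rows that repeat a pose let the fingers close, or fill a call up. It gives the time, the measured TCP pose, the force and the opening at its end, in the units of the state.
- manip.read_state(): the state, without advancing time (a new reading comes with each control period).
- optics.camera(name): name is "scene" or "top" or "wrist"; returns (picture, depth): 420x560x3 uint8, red, green, blue; 420x560 float32, mm along the optical axis (not along the pixel's ray), 0 where there is no reading.
- optics.get_calibration(name): a dict with "intrinsics" (3x3 intrinsics, pixels), "R" (3x3) and "t" (3): a world point X has camera coordinates R X + t; the wrist camera has in their place "hand_eye" (4x4, takes a point from camera to tool coordinates, whose origin is the TCP and whose axes are the flange's). Camera axes: x right, y down, z forward; pixel columns grow to the right and rows downward; lengths in mm; the calibration is good to about 2 mm. A picture is of the moment at which its call begins: read the wrist's pose just before it. get_calibration takes no time and is no camera call.
- workorder.sign_off(): hands the job in, once; it reports no verdict.
The state is a dict: "clock": time; "joints": joint angles; "qd": joint speeds; "effort": joint torques, N m; "eef_pos": TCP position; "eef_rot": TCP orientation; "wrist_force": force on the tool from outside, world axes, zero at the start; "moment": the same for the moment, N m; "finger_gap": finger opening in mm.
Only numpy, scipy, OpenCV 4.12 (cv2) and the standard library are available. Lean on these libraries where they do the work, as an engineer would, in place of code of your own. Each camera call takes 0.05 s, during which the arm holds its last target.

## Working session

There is one attempt and no reset: what is moved stays moved. The work goes in short steps, Python scripts to look and compute and a tool call to move; the robot and the scene stay as the last step left them, time stands still between calls to the robot, and variables do not carry over. Pictures are saved under pics/ and viewed, and the job is handed in when it is done.

Besides the shell and the picture viewer there is one more tool, called after ">>>" as name(argument=value, ...) on one line, values as JSON. jog_arm: Moves the arm, as the interface text tells. Its arguments: {"type":"object","properties":{"deltas":{"type":"string"},"squeeze":{"type":"number"}},"required":["deltas"]}

```bash
mkdir -p pics; ls; python3 - <<'E'
from cell import manip, optics, workorder
import cv2, numpy as np
print(manip.read_state(), manip.tcp_to_tips)
for n in("scene","top"):
    p,d=optics.camera(n); cv2.imwrite(f"pics/{n}0.png",p[:,:,::-1]); np.savez(f"{n}0.npz",p=p,d=d)
    c=optics.get_calibration(n); print(n,c)
print(optics.get_calibration("wrist"))
E
```

```text
pics
{'clock': 0.0, 'joints': array([-1.21662298e+00,  3.00453254e-01,  1.52160990e+00, -1.02842154e-05,
        1.32071132e+00, -6.65656580e-02]), 'qd': array([-3.87267183e-05, -5.85844560e-04, -6.47833582e-04, -1.38253556e-03,
       -9.09686691e-04, -3.99802896e-04]), 'effort': array([-6.06427311e-04, -5.31804621e+01, -3.52736878e+01,  7.07556750e-02,
        2.44296261e-02, -1.23195082e-04]), 'eef_pos': array([ 224.56056924, -501.78155418,  218.88392661]), 'eef_rot': array([-3.14041279e+00, -6.86711223e-05,  4.20741515e-01]), 'wrist_force': array([1.2320745 , 0.07065652, 0.08880962]), 'moment': array([ 0.0178881 , -0.01161347,  0.02213095]), 'finger_gap': 94.24227144278167} 14.0
scene {'intrinsics': array([[430.31697648,   0.        , 278.97267171],
       [  0.        , 430.31697648, 213.78348115],
       [  0.        ,   0.        ,   1.        ]]), 'R': array([[ 0.36386767,  0.93144687,  0.00265493],
       [ 0.54666475, -0.21124385, -0.81026766],
       [-0.75416044,  0.29628156, -0.58605398]]), 't': array([-207.5042293 , -243.18346337, 1724.72349354])}
top {'intrinsics': arr
[... 191 characters left out ...]
-0.00437892],
       [-0.99869444, -0.01627306, -0.04842115],
       [ 0.04834283,  0.00517236, -0.99881741]]), 't': array([-8.21874396e-01,  5.15446120e+02,  1.45713813e+03])}
{'intrinsics': array([[329.17321339,   0.        , 277.01842282],
       [  0.        , 329.17321339, 208.01329098],
       [  0.        ,   0.        ,   1.        ]]), 'hand_eye': array([[-4.61172470e-04, -9.57855241e-01, -2.87250980e-01,
         8.40259269e+01],
       [ 9.99999869e-01, -5.05136652e-04,  7.89392599e-05,
        -3.56450003e-02],
       [-2.20713382e-04, -2.87250906e-01,  9.57855348e-01,
        -1.64299649e+02],
       [ 0.00000000e+00,  0.00000000e+00,  0.00000000e+00,
         1.00000000e+00]])}
```

View pics/top0.png

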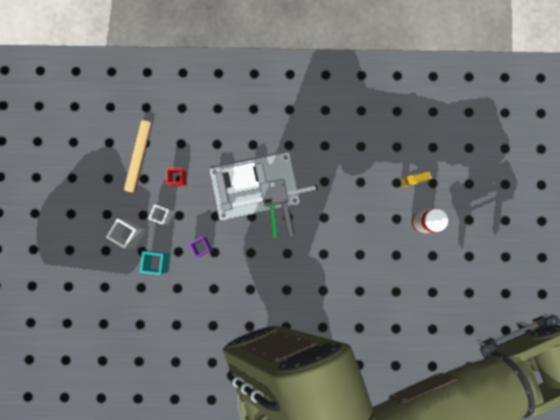

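View pics/scene0.png

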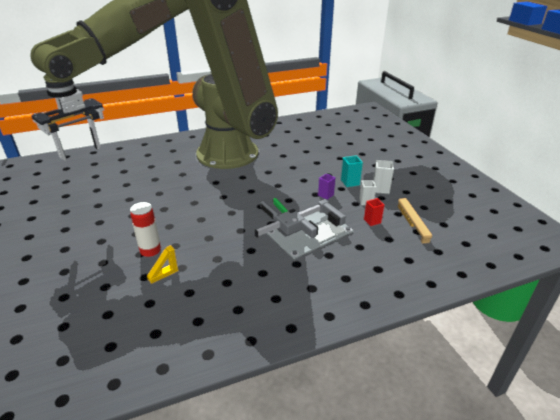

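The top view shows the jig around (255,187), with the trigger and handle at (274,222) and (288,218). The far jaw is to the left. There are two aluminium posts: a smaller one at (159,214) and a larger one at (122,234). The other posts are coloured look-alikes. I'll zoom in next.

```bash
python3 - <<'E'
import cv2, numpy as np
p=cv2.imread("pics/top0.png")
cv2.imwrite("pics/top0z.png",cv2.resize(p[140:260,100:320],None,fx=3.6,fy=3.6,interpolation=cv2.INTER_CUBIC))
p=cv2.imread("pics/scene0.png")
cv2.imwrite("pics/scene0z.png",cv2.resize(p[140:260,240:440],None,fx=4,fy=4,interpolation=cv2.INTER_CUBIC))
E
```

```text
(no output)
```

View pics/top0z.png

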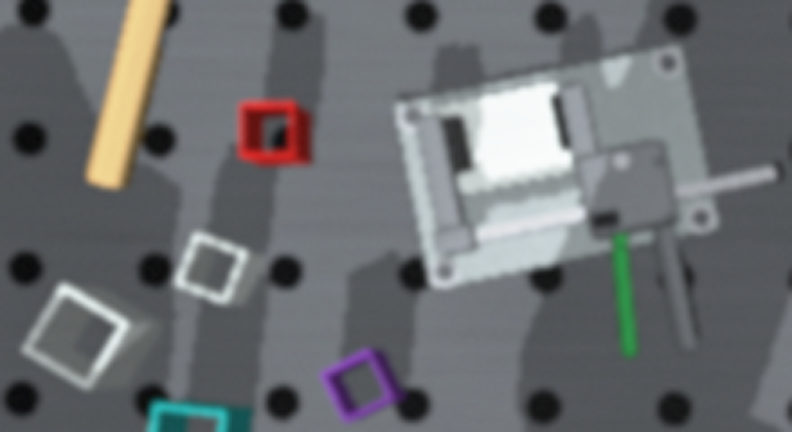

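View pics/scene0z.png

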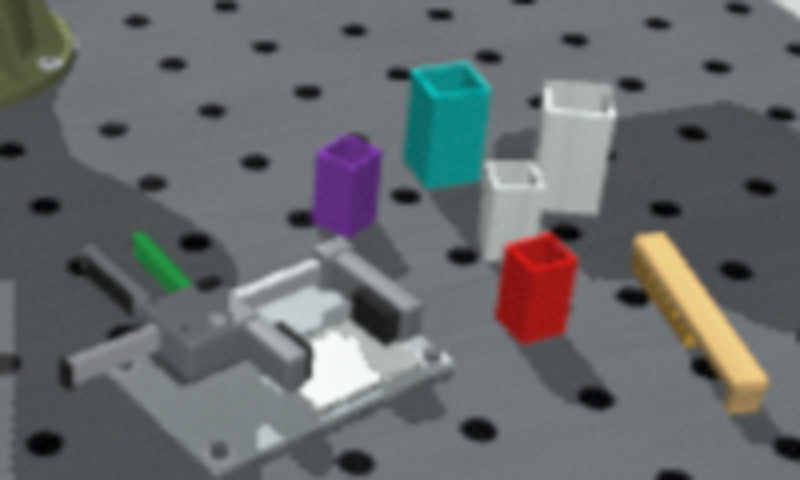

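```bash
cat > h.py <<'E'
import numpy as np, cv2
from cell import manip, optics, workorder
def world(d,c):
    K=c["intrinsics"];v,u=np.mgrid[:d.shape[0],:d.shape[1]]
    P=np.stack([(u-K[0,2])/K[0,0]*d,(v-K[1,2])/K[1,1]*d,d],-1)
    return (P-c["t"])@c["R"]
def ray(u,v,z,c):
    K=c["intrinsics"];r=np.array([(u-K[0,2])/K[0,0],(v-K[1,2])/K[1,1],1.])@c["R"];o=-c["R"].T@c["t"]
    return o+r*(z-o[2])/r[2]
E
python3 - <<'E'
from h import *
z=np.load("top0.npz");p,d=z["p"],z["d"];c=optics.get_calibration("top")
W=world(d,c)
print("table z",np.median(W[250:320,100:200,2]))
def box(m,name):
    ys,xs=np.nonzero(m);P=W[ys,xs];r=cv2.minAreaRect(P[:,:2].astype(np.float32));print(name,len(xs),"z",np.percentile(P[:,2],[5,50,95]).round(1),r)
H=W[...,2]
def sub(v0,v1,u0,u1,lo,hi):
    m=np.zeros(H.shape,bool);m[v0:v1,u0:u1]=(H[v0:v1,u0:u1]>lo)&(H[v0:v1,u0:u1]<hi);return m
box(sub(195,232,144,176,58,82),"small")
box(sub(212,252,100,143,80,130),"large")
box(sub(150,210,255,300,58,75),"housing")
m=sub(140,230,205,305,4,80); box(m,"plate+")
m=sub(150,222,205,262,40,70); 
for v in range(164,208,3): print(v,H[v,208:305:4].round(0).astype(int))
g=(p[...,1]>90)&(p[...,0]<60)&(p[...,2]<90);g[:, :260]=0;g[:,290:]=0;box(g,"trigger")
E
```

```text
table z 1.8829911675205475
small 106 z [59.8 69.3 75.8] ((498.22833251953125, 343.9833984375), (41.75823211669922, 40.39982604980469), 68.72338104248047)
large 255 z [ 81.8  95.8 102.6] ((446.54180908203125, 433.75665283203125), (57.25437927246094, 57.414390563964844), 60.893192291259766)
housing 611 z [58.5 62.  67.8] ((571.480224609375, 54.61701965332031), (129.6748504638672, 84.8409652709961), 54.76880645751953)
plate+ 5273 z [ 4.6 12.6 63. ] ((588.2542114257812, 96.20895385742188), (247.7189178466797, 274.6399841308594), 0.8494666814804077)
164 [-2 -3 -7  2  0  0 13 11 17  9 15 13 54 61 12 11  9 13 10 10 11  7  5 -1
  2]
167 [ 1  1 -1  8 10  8 11 20 13 13 17 60 60 57  9  8  7  8  9  6 11  4  1 -2
 -2]
170 [ 6 10 10  4 20 17  6 17 18 19 19 12 60 62 12 13 10 15  8  8  9  0 -2 -3
  4]
173 [ 4 22 61 62 56 27 12 15 18 19 10 15 57 57  8 10 13  9  8  6 10 13 -6  6
  7]
176 [-2 12 59 62 58 48 16 20 13 19 20 20 64 57 55 12 14 12  1 11 11 12  2  0
  3]
179 [-3 11 54 57 56 58 19 16  8 14 20 15 56 62 52  8  7 12 58  8  9  8  2 -2
 -2]
182 [ 3  3 10 66 65 56 20 15 16 16 15 15 16 61 54 60 60 57 72 57 10 17 -6  1
 -3]
185 [ 2 11  7 57 55 49 19 20 12 16 19 12 11 56 59 67 66 62 60 57  6  9 -2  3
  1]
188 [ 4  2  8 53 56 18 19 19 19 17 12 12  8 63 65 65 60 62 57 61  6 12  4  1
 -5]
191 [ 5 -3 12 65 56 14 13 14 16 14 12 10 11 30 60 62 61 68 63 65 14 52 54 51
 55]
194 [ 0  6 11 56 57 11 11  9 14 11  6  8 11  4 61 64 66 67 63 62 49 44 10  6
  3]
197 [-8  8  8 56 58  6  8  9  5 11  7  6 12  4 65 61 65 59 63 68  4 10 10 -3
  3]
200 [-4 -1 12 49 61 41  8 19  8  8  5 54 47 54 74 70 62 66 59 63  5 20 12  0
  0]
203 [ 2  5 14 11 60 60  9 52 51 51 52 42 11 17 57 65 63 62 49 51 11 12 13  1
 -4]
206 [-2  1 -1 61 58 59 49 46  5 12 12  9  8 14  5 39 52 17  9 58  1 -3  1 -1
  3]
trigger 126 z [36.5 53.6 58.5] ((483.867919921875, 41.81575393676758), (85.89848327636719, 9.908270835876465), 6.508563995361328)
```

>>> jog_arm(deltas="52 -38 0 -0.08 94; 104 -77 0 -0.16 94; 155 -115 0 -0.24 94; 207 -154 0 -0.32 94; 259 -192 0 -0.4 94; 310 -230 0 -0.48 94; 362 -269 0 -0.56 94; 414 -307 0 -0.64 94; 466 -346 0 -0.72 94; 517 -384 0 -0.78 94")

```text
clock: 1.35
eef_pos: [531.0, 45.1, 219.3]
eef_rot: [-3.141, 0.0, 1.203]
wrist_force: [1.3, -1.3, 0.6]
finger_gap: 94.0
```

```bash
python3 - <<'E'
from h import *
s=manip.read_state();print(s["clock"],s["eef_pos"],s["eef_rot"],s["wrist_force"])
p,d=optics.camera("wrist"); cv2.imwrite("pics/w1.png",p[:,:,::-1]); np.savez("w1.npz",p=p,d=d,pos=s["eef_pos"],rot=s["eef_rot"])
E
```

```text
1.35 [531.04253747  45.12270435 219.31761867] [-3.14145233e+00  1.25171425e-04  1.20318327e+00] [ 1.33780675 -1.34085259  0.56291977]
```

View pics/w1.png

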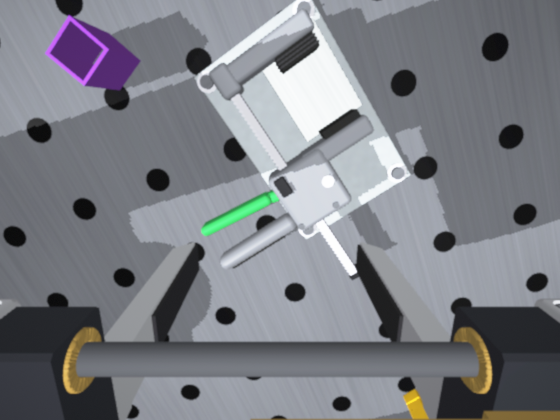

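>>> jog_arm(deltas="40 -20 0 0 94; 80 -40 0 0 94; 110 -40 0 0 94; 110 -40 0 0 94; 110 -40 0 0 94; 110 -40 0 0 94; 110 -40 0 0 94; 110 -40 0 0 60; 110 -40 0 0 60; 110 -40 0 0 60")

```text
clock: 2.65
eef_pos: [532.9, 160.1, 219.5]
eef_rot: [3.142, -0.0, 1.201]
wrist_force: [-0.5, -0.8, -0.1]
finger_gap: 67.4
```

```bash
python3 - <<'E'
from h import *
s=manip.read_state();print(s["clock"],s["eef_pos"],s["eef_rot"],s["qd"].round(3))
p,d=optics.camera("wrist"); cv2.imwrite("pics/w2.png",p[:,:,::-1]); np.savez("w2.npz",p=p,d=d,pos=s["eef_pos"],rot=s["eef_rot"])
p,d=optics.camera("top"); cv2.imwrite("pics/t2.png",p[:,:,::-1])
E
```

```text
2.65 [532.920877   160.06406384 219.47164796] [ 3.14157583e+00 -4.08532710e-05  1.20076656e+00] [ 0.001 -0.001 -0.     0.    -0.001 -0.   ]
```

View pics/w2.png

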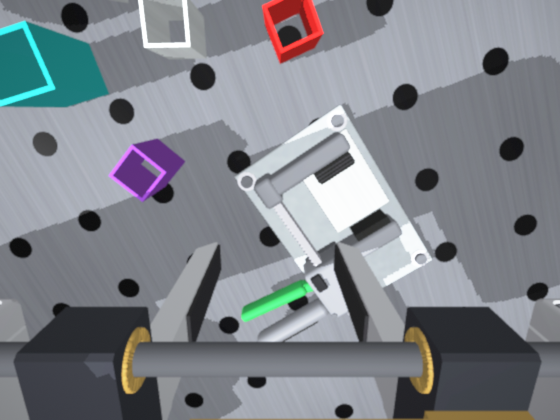

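```bash
cat >> h.py <<'E'
from scipy.spatial.transform import Rotation as Ro
def wcal(pos,rot):
    c=optics.get_calibration("wrist");T=np.eye(4);T[:3,:3]=Ro.from_euler("xyz",rot).as_matrix();T[:3,3]=pos
    M=T@c["hand_eye"];R=M[:3,:3].T
    return dict(intrinsics=c["intrinsics"],R=R,t=-R@M[:3,3])
E
python3 - <<'E'
from h import *
z=np.load("w2.npz");p,d=z["p"],z["d"];c=wcal(z["pos"],z["rot"])
W=world(d,c);H=W[...,2]
print("table",np.median(H[250:300,480:550]))
cv2.imwrite("pics/w2z.png",cv2.resize(p[95:295,225:440,::-1],None,fx=3,fy=3,interpolation=cv2.INTER_CUBIC))
m=((H>50)&(H<66)).astype(np.uint8);m[:,450:]=0;m[280:]=0;m[:90]=0;m[:,:225]=0
n,l,st,ce=cv2.connectedComponentsWithStats(m)
for i in range(1,n):
    if st[i,4]>60:
        ys,xs=np.nonzero(l==i);P=W[ys,xs];print(st[i],P[:,2].mean().round(1),cv2.minAreaRect(P[:,:2].astype(np.float32)))
# post
m=((H>55)&(H<80)).astype(np.uint8);m[60:]=0;m[:,205:]=0;m[:,:130]=0
ys,xs=np.nonzero(m);P=W[ys,xs];print("post",len(xs),cv2.minAreaRect(P[:,:2].astype(np.float32)))
E
```

```text
table -0.7220330010156164
[ 254  134  102   82 2899] 56.6 ((568.1046752929688, 165.01589965820312), (105.04846954345703, 45.87275695800781), 11.477433204650879)
[283 216  54  64 802] 55.2 ((546.9182739257812, 91.19248962402344), (85.18497467041016, 38.56583023071289), 89.78330993652344)
[ 349  216   54   42 1139] 56.1 ((613.3411865234375, 78.36712646484375), (55.149288177490234, 27.99547004699707), 13.909894943237305)
post 1195 ((499.662109375, 339.6755676269531), (39.71171188354492, 41.16877746582031), 69.72183990478516)
```

View pics/w2z.png

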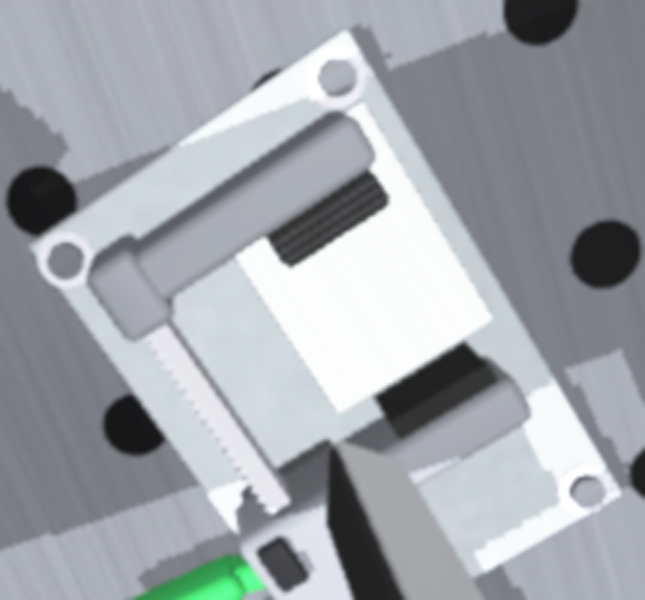

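```bash
python3 - <<'E'
from h import *
z=np.load("w2.npz");c=wcal(z["pos"],z["rot"])
def r(zu,zv,h): return ray(zu/3+225-.33,zv/3+95-.33,h,c)[:2]
P={"plateA":(345,30,8),"plateB":(30,245,8),"plateC":(620,492,8),"footR1":(365,105,14),"footR2":(492,318,14),"footL1":(238,258,14),"footL2":(340,412,14),
"padtopL":(292,266,56),"padtopR":(388,203,56),"fpadL":(380,398,56),"fpadR":(466,343,56),"bar1":(150,340,51),"bar2":(268,512,51),"bar1r":(172,325,51),"bar2r":(288,497,51)}
Q={k:r(*v) for k,v in P.items()}
for k in Q: print(k,Q[k].round(1))
def ang(a,b): v=Q[b]-Q[a]; return np.degrees(np.arctan2(v[1],v[0])).round(2),np.linalg.norm(v).round(1)
for a,b in [("plateB","plateA"),("plateC","plateA"),("footR2","footR1"),("footL2","footL1"),("footL2","footR2"),("padtopL","padtopR"),("fpadL","fpadR"),("bar2","bar1"),("bar2r","bar1r"),("footL1","footR1")]: print(a,b,ang(a,b))
E
```

```text
plateA [628.6 218.2]
plateB [490.6 186.9]
plateC [678.2   2.1]
footR1 [626.2 191.1]
footR2 [647.6  96.3]
footL1 [563.7 154.3]
footL2 [580.4  80.6]
padtopL [579.8 154.7]
padtopR [616.5 163.4]
fpadL [593.3  98.5]
fpadR [627.2 107. ]
bar1 [524.8 146.3]
bar2 [541.4  68.4]
bar1r [534.  148.6]
bar2r [550.3  71.5]
plateB plateA (np.float64(12.81), np.float64(141.5))
plateC plateA (np.float64(102.93), np.float64(221.8))
footR2 footR1 (np.float64(102.68), np.float64(97.1))
footL2 footL1 (np.float64(102.74), np.float64(75.6))
footL2 footR2 (np.float64(13.16), np.float64(69.0))
padtopL padtopR (np.float64(13.31), np.float64(37.7))
fpadL fpadR (np.float64(14.19), np.float64(35.0))
bar2 bar1 (np.float64(102.0), np.float64(79.7))
bar2r bar1r (np.float64(101.93), np.float64(78.9))
footL1 footR1 (np.float64(30.42), np.float64(72.5))
```

```bash
python3 - <<'E'
from h import *
z=np.load("w2.npz");c=wcal(z["pos"],z["rot"]);W=world(z["d"],c)
th=np.radians(12.7);ex=np.array([np.cos(th),np.sin(th)]);ey=np.array([-ex[1],ex[0]])
print("cam",-c["R"].T@c["t"])
# walk along jig y line in image through pads: zoom from (300,130) to (440,430)
for t in np.linspace(0,1,40):
    u=int(round((285+t*185)/3+225));v=int(round((95+t*345)/3+95))
    w=np.median(W[v-1:v+2,u-1:u+2].reshape(-1,3),0); print(u,v,z["p"][v,u],"x %.1f y %.1f z %.1f"%(w[:2]@ex-548.4,w[:2]@ey+87.5,w[2]))
E
```

```text
cam [563.41028438 238.31514435 383.77478471]
320 127 [248 251 252] x 82.5 y 154.1 z 6.9
322 130 [205 215 219] x 82.8 y 149.9 z 7.1
323 133 [203 213 218] x 81.9 y 146.7 z 7.4
325 136 [200 210 215] x 82.0 y 142.7 z 8.4
326 138 [116 120 125] x 80.5 y 143.0 z 30.6
328 141 [117 120 126] x 78.8 y 143.3 z 53.3
329 144 [163 167 176] x 77.6 y 140.8 z 55.9
331 147 [172 177 184] x 77.7 y 137.3 z 57.3
333 150 [173 175 184] x 77.8 y 133.6 z 56.8
334 153 [170 175 184] x 77.2 y 130.2 z 57.0
336 156 [155 160 168] x 77.3 y 126.9 z 56.6
337 159 [55 56 57] x 76.6 y 123.4 z 55.2
339 162 [71 71 75] x 76.7 y 119.9 z 56.0
341 165 [69 69 72] x 76.8 y 116.2 z 55.7
342 168 [72 71 74] x 75.9 y 113.3 z 56.3
344 171 [245 247 248] x 78.0 y 98.4 z 13.7
345 174 [250 251 252] x 78.3 y 94.5 z 13.5
347 177 [250 251 252] x 78.4 y 90.4 z 13.5
348 180 [250 251 252] x 77.6 y 86.7 z 13.3
350 183 [250 251 252] x 77.8 y 82.2 z 13.3
352 186 [250 251 252] x 78.0 y 77.5 z 12.5
353 189 [251 252 252] x 77.1 y 74.0 z 13.0
355 192 [251 252 252] x 77.2 y 70.1 z 13.3
356 194 [251 252 252] x 77.0 y 67.2 z 13.4
358 197 [251 252 252] x 77.0 y 62.9 z 13.2
360 200 [251 252 252] x 77.3 y 58.1 z 13.3
361 203 [251 252 253] x 76.4 y 54.7 z 13.2
363 206 [251 252 253] x 76.5 y 50.4 z 13.7
364 209 [251 253 253] x 75.7 y 45.8 z 13.3
366 212 [251 253 253] x 75.8 y 41.4 z 13.3
367 215 [183 190 193] x 75.3 y 37.6 z 12.3
369 218 [33 34 33] x 73.9 y 42.3 z 34.5
371 221 [34 35 34] x 73.5 y 42.3 z 43.6
372 224 [37 38 37] x 72.1 y 42.1 z 51.3
374 227 [52 53 52] x 72.0 y 40.0 z 55.1
375 230 [60 60 62] x 71.3 y 36.6 z 55.0
377 233 [151 155 163] x 71.4 y 32.8 z 56.1
379 236 [170 175 182] x 71.5 y 28.8 z 57.2
380 239 [168 173 182] x 70.8 y 25.2 z 57.7
382 242 [166 171 180] x 70.7 y 21.3 z 57.8
```

>>> jog_arm(deltas="50 -31 0 0 60; 100 -62 0 0 60; 156 -97 20 0 60; 156 -97 70 0 60; 156 -97 70 0 60; 156 -97 70 0 60; 156 -97 70 0 60; 156 -97 70 0 60; 156 -97 70 0 60; 156 -97 70 0 60")

```text
clock: 4.0
eef_pos: [499.0, 340.6, 149.7]
eef_rot: [3.141, -0.0, 1.201]
wrist_force: [-0.5, -0.1, -0.1]
finger_gap: 60.0
```

```bash
python3 - <<'E'
from h import *
s=manip.read_state();print(s["clock"],s["eef_pos"],s["eef_rot"],s["qd"].round(3))
p,d=optics.camera("wrist"); cv2.imwrite("pics/w3.png",p[:,:,::-1]); np.savez("w3.npz",p=p,d=d,pos=s["eef_pos"],rot=s["eef_rot"])
c=wcal(s["eef_pos"],s["eef_rot"]);W=world(d,c);H=W[...,2]
m=((H>62)&(H<78)).astype(np.uint8);m[290:]=0
n,l,st,ce=cv2.connectedComponentsWithStats(m)
for i in range(1,n):
    if st[i,4]>150:
        ys,xs=np.nonzero(l==i);P=W[ys,xs];print(st[i],np.median(P[:,2]).round(1),cv2.minAreaRect(P[:,:2].astype(np.float32)))
E
```

```text
4.0 [498.96453377 340.56152447 149.66205928] [ 3.14144181e+00 -2.07527708e-04  1.20066627e+00] [ 0.002  0.003  0.001 -0.    -0.001  0.001]
[129 100  61  76 850] 70.3 ((430.09478759765625, 426.8686218261719), (31.97850799560547, 62.74862289428711), 12.470588684082031)
[201 104  11  78 330] 70.2 ((472.41546630859375, 415.71722412109375), (55.149288177490234, 0.854952871799469), 60.26891326904297)
[ 383  185   67   66 1257] 68.6 ((602.354248046875, 301.7586669921875), (40.440895080566406, 41.1912841796875), 2.175102710723877)
[252 194  52  51 967] 69.0 ((499.68963623046875, 340.23114013671875), (41.233219146728516, 39.73101043701172), 69.69363403320312)
[ 81 224  93  65 893] 70.5 ((386.9512634277344, 361.6246032714844), (38.23588562011719, 74.99958038330078), 39.58145523071289)
[ 89 252  31  38 501] 70.0 ((350.0080261230469, 349.9947204589844), (40.037235260009766, 2.4940783977508545), 84.49932861328125)
```

View pics/w3.png

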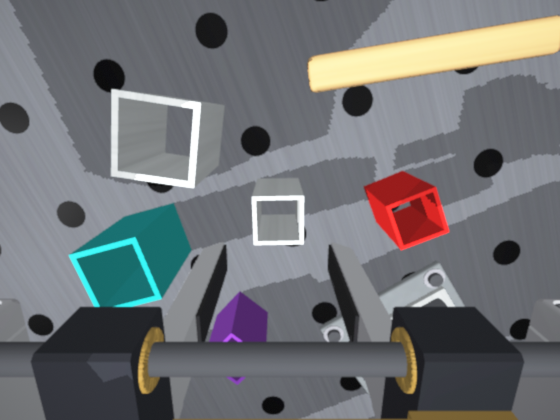

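>>> jog_arm(deltas="0 1 40 -0.012 60; 0 1 80 -0.012 60; 0 1 96 -0.012 60; 0 1 96 -0.012 60; 0 1 96 -0.012 60; 0 1 96 -0.012 30; 0 1 96 -0.012 30; 0 1 96 -0.012 30; 0 1 96 -0.012 30; 0 1 76 -0.012 30", squeeze=15)

```text
clock: 5.3
eef_pos: [499.1, 339.8, 72.8]
eef_rot: [-3.14, 0.002, 1.213]
wrist_force: [-0.2, -0.4, 0.0]
finger_gap: 39.7
```

>>> jog_arm(deltas="0 0 -40 0 30; -10 10 -76 -0.05 30; -40 42 -76 -0.15 30; -70 74 -76 -0.25 30; -100 106 -76 -0.35 30; -130 138 -76 -0.45 30; -155 165 -76 -0.55 30; -167 177 -76 -0.58 30; -167 177 -76 -0.58 30; -167 177 -76 -0.58 30")

```text
clock: 6.55
eef_pos: [606.8, 122.6, 149.9]
eef_rot: [3.141, -0.0, 1.793]
wrist_force: [0.5, 0.6, -0.8]
finger_gap: 40.0
```

```bash
python3 - <<'E'
from h import *
s=manip.read_state();print(s["clock"],s["eef_pos"],s["eef_rot"],s["qd"].round(3),s["wrist_force"])
p,d=optics.camera("wrist"); cv2.imwrite("pics/w4.png",p[:,:,::-1]); np.savez("w4.npz",p=p,d=d,pos=s["eef_pos"],rot=s["eef_rot"])
E
```

```text
6.55 [606.80697715 122.55230148 149.94050716] [ 3.14134699e+00 -1.43914023e-04  1.79250857e+00] [ 0.01   0.001  0.002  0.    -0.004 -0.004] [ 0.48506387  0.57169712 -0.79354038]
```

View pics/w4.png

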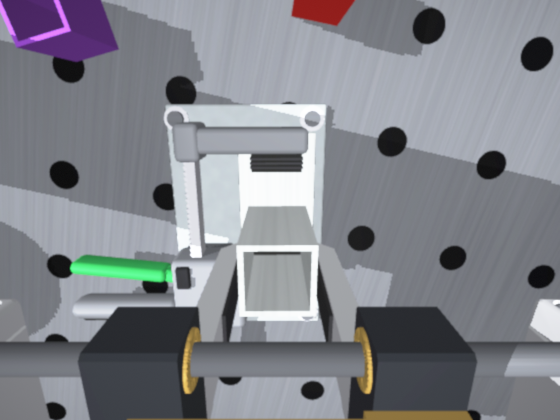

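```bash
python3 - <<'E'
from h import *
z=np.load("w4.npz");p=z["p"];c=wcal(z["pos"],z["rot"]);W=world(z["d"],c)
th=np.radians(12.7);ex=np.array([np.cos(th),np.sin(th)]);ey=np.array([-ex[1],ex[0]]);o=np.array([554.3,34.7])
# pad dark mask
g=p.max(2)<90; m=np.zeros(g.shape,np.uint8);m[148:176,240:312]=g[148:176,240:312]
ys,xs=np.nonzero(m);print("pad px",xs.min(),xs.max(),ys.min(),ys.max())
for (u,v,h) in [(251,169,56),(302,169,56),(240,180,14),(313,180,14),(240,170,14),(313,170,14),(200,128,58),(308,128,58)]:
    w=ray(u,v,h,c)[:2]-o; print(u,v,h,(w@ex).round(1),(w@ey).round(1))
# row of colours for foot edges at v=180
print([(u,int(p[185,u].min())) for u in range(230,248,2)],[(u,int(p[185,u].min())) for u in range(306,326,2)])
print([(v,int(p[v,276].max())) for v in range(120,180,3)])
w=np.array(z["pos"])[:2]-o;print("tcp jig",w@ex,w@ey, np.degrees(z["rot"][2])-90)
e=cv2.Canny(cv2.cvtColor(p,cv2.COLOR_RGB2GRAY),50,120)
# far jaw orientation by depth mask
H=W[...,2];m=((H>52)&(H<62));m[:125]=0;m[158:]=0;m[:,:205]=0;m[:,305:]=0
ys,xs=np.nonzero(m)
vt=[];
for u in range(210,300):
    col=np.nonzero(m[:,u])[0]
    if len(col): vt.append(W[col[0]+2,u,:2])
vt=np.array(vt);l=cv2.fitLine(vt.astype(np.float32),cv2.DIST_HUBER,0,.01,.01).ravel();print("jaw back edge ang",np.degrees(np.arctan2(l[1],l[0])))
E
```

```text
pad px 251 301 154 170
251 169 56 49.9 113.0
302 169 56 90.3 113.0
240 180 14 36.1 95.4
313 180 14 103.9 95.3
240 170 14 36.4 104.7
313 170 14 103.6 104.7
200 128 58 12.2 144.7
308 128 58 94.0 144.6
[(230, 205), (232, 204), (234, 203), (236, 203), (238, 208), (240, 250), (242, 250), (244, 251), (246, 251)] [(306, 250), (308, 249), (310, 249), (312, 248), (314, 201), (316, 199), (318, 197), (320, 197), (322, 182), (324, 127)]
[(120, 211), (123, 214), (126, 180), (129, 136), (132, 170), (135, 181), (138, 179), (141, 179), (144, 179), (147, 180), (150, 170), (153, 120), (156, 53), (159, 76), (162, 68), (165, 57), (168, 73), (171, 113), (174, 252), (177, 252)]
tcp jig 70.53636503112645 74.15949523335551 12.703175720644978
jaw back edge ang 12.692529
```

>>> jog_arm(deltas="0 0 35 0 30; 0 0 62 0 30; 0 0 74 0 30; 0 0 78 0 30; 0 0 80 0 30; 0 0 81 0 30; 0 0 81.5 0 30; 0 0 81.5 0 30; 0 0 81.5 0 30; 0 0 81.5 0 30")

```text
clock: 7.85
eef_pos: [607.1, 121.8, 68.0]
eef_rot: [3.141, 0.0, 1.793]
wrist_force: [-0.3, 0.9, -0.4]
finger_gap: 39.5
```

>>> jog_arm(deltas="0 0 0 0 42; 0 0 0 0 44; 0 0 0 0 48; 0 0 0 0 54; 0 0 0 0 58; 0 0 0 0 58; 0 0 -10 0 58; 0 0 -30 0 58; 0 0 -70 0 58; 0 0 -82 0 58")

```text
clock: 9.1
eef_pos: [608.1, 122.0, 153.8]
eef_rot: [3.137, 0.0, 1.793]
wrist_force: [0.2, -0.1, -0.2]
finger_gap: 57.9
```

```bash
python3 - <<'E'
from h import *
s=manip.read_state();print(s["clock"],s["eef_pos"],s["eef_rot"],s["qd"].round(3),s["wrist_force"])
p,d=optics.camera("wrist"); cv2.imwrite("pics/w5.png",p[:,:,::-1]); np.savez("w5.npz",p=p,d=d,pos=s["eef_pos"],rot=s["eef_rot"])
c=wcal(s["eef_pos"],s["eef_rot"]);W=world(d,c);H=W[...,2]
th=np.radians(12.7);ex=np.array([np.cos(th),np.sin(th)]);ey=np.array([-ex[1],ex[0]]);o=np.array([554.3,34.7])
m=((H>76)&(H<92)).astype(np.uint8);m[:,:230]=0;m[:,325:]=0
n,l,st,ce=cv2.connectedComponentsWithStats(m)
for i in range(1,n):
    if st[i,4]>150:
        ys,xs=np.nonzero(l==i);P=W[ys,xs];r=cv2.minAreaRect(P[:,:2].astype(np.float32));w=np.array(r[0])-o;print(st[i],np.median(P[:,2]).round(1),r,"jig",w@ex,w@ey)
E
```

```text
9.1 [608.13747563 121.99091818 153.80308726] [3.13656492e+00 4.15579034e-04 1.79282739e+00] [ 0.001 -0.058 -0.051 -0.001  0.154  0.001] [ 0.17736019 -0.05107997 -0.20218634]
[ 249  197   54   53 1035] 82.9 ((607.21435546875, 121.8847885131836), (40.10171127319336, 40.45488739013672), 13.032918930053711) jig 70.78702646232429 73.41875269564301
```

View pics/w5.png

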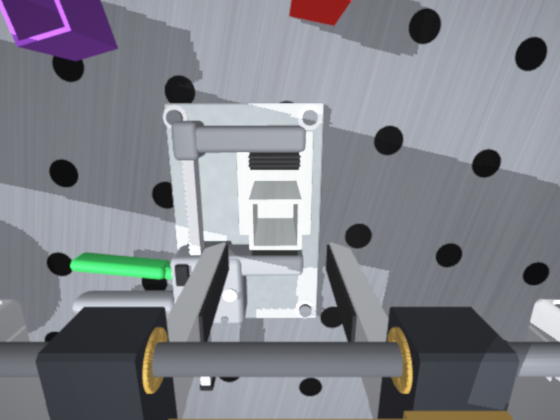

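>>> jog_arm(deltas="-5 -45 0 0 30; -10 -90 0 0 0; -18 -135 0 0 0; -23 -155 0 0 0; -23 -155 0 0 0; -23 -155 0 0 0; -23 -155 0 0 0; -23 -155 0 0 0; -23 -155 0 0 0; -23 -155 0 0 0")

```text
clock: 10.4
eef_pos: [461.0, 65.3, 149.9]
eef_rot: [-3.141, -0.0, 1.793]
wrist_force: [0.2, -0.4, 0.3]
finger_gap: 0.3
```

```bash
cat >> h.py <<'E'
th=np.radians(12.7);ex=np.array([np.cos(th),np.sin(th)]);ey=np.array([-ex[1],ex[0]]);o=np.array([554.3,34.7])
def jig(w): w=np.asarray(w)[...,:2]-o; return np.stack([w@ex,w@ey],-1)
def snap(name):
    s=manip.read_state();print(s["clock"],"z",s["eef_pos"][2].round(1),"jigxy",jig(s["eef_pos"]).round(2),"F jig x,y,z",(s["wrist_force"][:2]@ex).round(2),(s["wrist_force"][:2]@ey).round(2),s["wrist_force"][2].round(2),"gap",s["finger_gap"].round(1))
    p,d=optics.camera("wrist"); cv2.imwrite(f"pics/{name}.png",p[:,:,::-1]); np.savez(f"{name}.npz",p=p,d=d,pos=s["eef_pos"],rot=s["eef_rot"])
    return p,d,wcal(s["eef_pos"],s["eef_rot"])
E
python3 - <<'E'
from h import *
p,d,c=snap("w6");W=world(d,c)
P=p.astype(int);g=((P[...,1]>P[...,0]+50)&(P[...,1]>P[...,2]+30))
ys,xs=np.nonzero(g);print(xs.min(),xs.max(),ys.min(),ys.max(),"z",np.median(W[g][:,2]))
J=jig(W[g]);z=W[g][:,2];k=(z>48)&(z<60)
for a in range(-115,-30,12):
    q=k&(abs(J[:,0]-a)<2)
    if q.sum(): print(a,np.percentile(J[q,1],[3,50,97]).round(1))
E
```

```text
Traceback (most recent call last):
  File "h.py", line 18, in snap
    s=manip.read_state();print(s["clock"],"z",s["eef_pos"][2].round(1),"jigxy",jig(s["eef_pos"]).round(2),"F jig x,y,z",(s["wrist_force"][:2]@ex).round(2),(s["wrist_force"][:2]@ey).round(2),s["wrist_force"][2].round(2),"gap",s["finger_gap"].round(1))
                                                                                                                                                                                                                                 ^^^^^^^^^^^^^^^^^^^^^
AttributeError: 'float' object has no attribute 'round'
```

```bash
sed -i 's/s\["finger_gap"\].round(1)/round(s["finger_gap"],1)/' h.py
python3 - <<'E'
from h import *
p,d,c=snap("w6");W=world(d,c)
P=p.astype(int);g=((P[...,1]>P[...,0]+50)&(P[...,1]>P[...,2]+30))
ys,xs=np.nonzero(g);print(xs.min(),xs.max(),ys.min(),ys.max(),"z",np.median(W[g][:,2]))
J=jig(W[g]);z=W[g][:,2];k=(z>48)&(z<60)
for a in range(-115,-30,12):
    q=k&(abs(J[:,0]-a)<2)
    if q.sum(): print(a,np.percentile(J[q,1],[3,50,97]).round(1))
E
```

```text
10.4 z 149.9 jigxy [-84.29  50.36] F jig x,y,z 0.14 -0.4 0.35 gap 0.3
244 348 231 259 z 49.69457922697575
-103 [19.4 24.8 28.7]
-91 [24.1 26.  27.4]
-79 [24.8 25.3 26.1]
-67 [20.2 22.9 24.6]
-55 [13.3 19.1 23.2]
-43 [12.4 18.  21.9]
-31 [11.4 16.5 20.1]
```

View pics/w6.png

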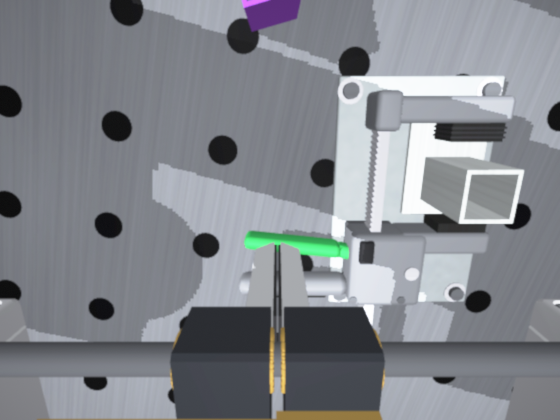

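>>> jog_arm(deltas="0 0 50 0 0; 0 0 90 0 0; 0 0 107 0 0; 0 0 107 0 0; -10 0 107 0 0; -15 0 107 0 0; -20 0 107 0 0; -24 0 107 0 0; -28 0 107 0 0; -32 0 107 0 0")

```text
clock: 11.7
eef_pos: [467.7, 34.1, 43.2]
eef_rot: [-3.141, -0.001, 1.793]
wrist_force: [-7.7, 8.8, 5.6]
finger_gap: 0.5
```

```bash
python3 - <<'E'
from h import *
p,d,c=snap("w7");W=world(d,c)
E
```

```text
11.7 z 43.2 jigxy [-84.62  18.42] F jig x,y,z -5.62 10.29 5.57 gap 0.5
```

View pics/w7.png

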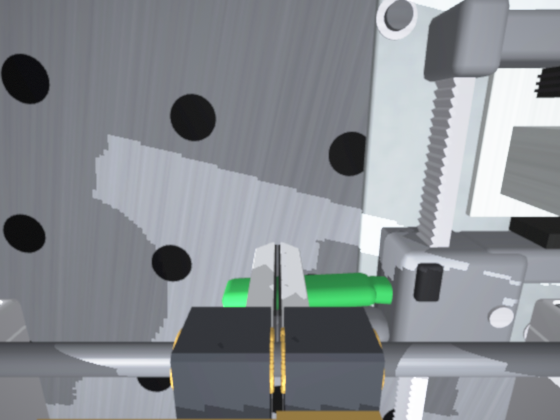

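>>> jog_arm(deltas="-2 0 0 0 0; -4 0 0 0 0; -6 0 0 0 0; -6.5 0 0 0 0; -6.5 0 0 0 0; -6.5 0 0 0 0; -6.5 0 0 0 0; -6.5 0 0 0 0; -6.5 0 0 0 0; -6.5 0 0 0 0")

```text
clock: 13.0
eef_pos: [468.8, 28.1, 43.1]
eef_rot: [-3.14, -0.001, 1.793]
wrist_force: [-7.0, 7.1, 7.3]
finger_gap: 0.5
```

```bash
python3 - <<'E'
from h import *
p,d,c=snap("w8");W=world(d,c)
p,d=optics.camera("top");cv2.imwrite("pics/t8.png",cv2.resize(p[140:260,180:320,::-1],None,fx=5,fy=5,interpolation=cv2.INTER_CUBIC))
E
```

```text
13.0 z 43.1 jigxy [-84.83  12.31] F jig x,y,z -5.31 8.47 7.3 gap 0.5
```

View pics/t8.png

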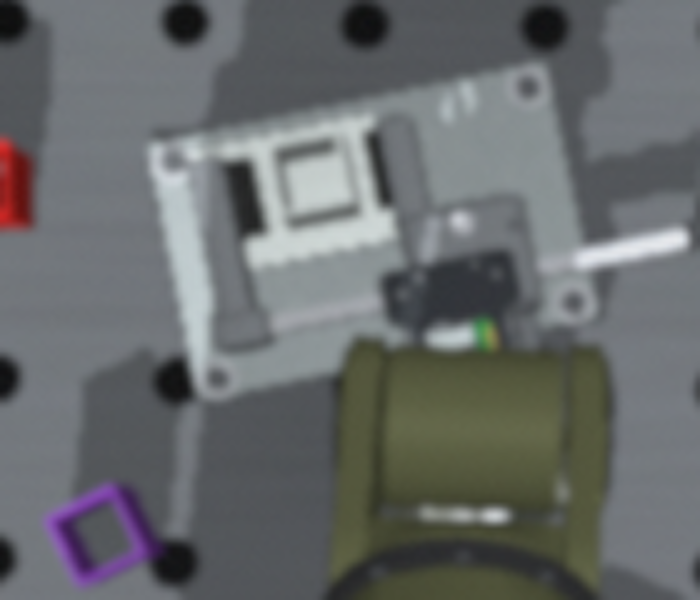

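View pics/w8.png

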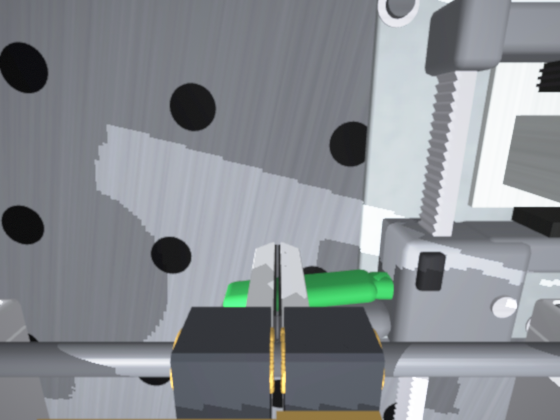

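```bash
cat >> h.py <<'E'
def jaw(W):
    J=jig(W);z=W[...,2];k=(z>52)&(z<62)&(J[...,1]>75)&(J[...,1]<160)
    a=k&(J[...,0]>-12)&(J[...,0]<10);b=k&(J[...,0]>18)&(J[...,0]<45)
    for n,q in(("root",a),("arm",b)):
        if q.sum()>20: print(n,q.sum(),np.percentile(J[q][:,1],[2,50,98]).round(1))
E
python3 - <<'E'
from h import *
for n in("w4","w6","w7","w8"):
    z=np.load(n+".npz");print(n);jaw(world(z["d"],wcal(z["pos"],z["rot"])))
z=np.load("top0.npz");print("top0");jaw(world(z["d"],optics.get_calibration("top")))
p,d=optics.camera("top");print("top");W=world(d,optics.get_calibration("top"));jaw(W)
J=jig(W);k=(W[...,2]>76)&(W[...,2]<92)&(abs(J[...,0]-70)<30)&(abs(J[...,1]-70)<35);print(cv2.minAreaRect(J[k].astype(np.float32)))
E
```

```text
w4
root 985 [119.4 134.1 147.5]
arm 901 [124.5 134.3 143.7]
w6
root 1121 [119.2 133.2 146.6]
arm 1005 [124.3 133.9 143.9]
w7
root 4032 [116.6 130.5 143.7]
arm 1803 [122.2 130.6 140.9]
w8
root 3742 [113.  125.8 137.6]
arm 1724 [118.7 127.  137.5]
top0
root 81 [ 78.8 130.1 151.2]
arm 63 [129.2 137.8 148. ]
top
root 88 [ 76.8 122.1 145.8]
arm 66 [123.4 133.3 142.5]
((70.61264038085938, 77.939208984375), (40.07799530029297, 40.84458541870117), 89.30912780761719)
```

>>> jog_arm(deltas="15 0 0 0 0; 26 0 0 0 0; 26 0 0 0 0; 26 0 0 0 0; 20 0 0 0 0; 15 0 0 0 0; 10 0 0 0 0; 5 0 0 0 0; 0 0 0 0 0; -1 0 0 0 0")

```text
clock: 14.4
eef_pos: [468.1, 27.0, 42.5]
eef_rot: [-3.138, -0.003, 1.792]
wrist_force: [-12.3, 14.5, 6.9]
finger_gap: 0.6
```

```bash
python3 - <<'E'
from h import *
p,d,c=snap("w9");W=world(d,c);jaw(W)
E
```

```text
14.4 z 42.5 jigxy [-85.79  11.41] F jig x,y,z -8.81 16.84 6.92 gap 0.6
root 4021 [104.  118.2 131.7]
arm 1683 [109.5 118.  128.2]
```

>>> jog_arm(deltas="16 0 0 0 0; 27 0 0 0 0; 27 0 0 0 0; 25 0 0 0 0; 21 0 0 0 0; 18 0 0 0 0; 15 0 0 0 0; 12 0 0 0 0; 10 0 0 0 0; 8 0 0 0 0")

```text
clock: 15.7
eef_pos: [466.7, 34.6, 42.6]
eef_rot: [-3.139, -0.002, 1.792]
wrist_force: [-9.0, 8.1, 4.7]
finger_gap: 0.4
```

```bash
python3 - <<'E'
from h import *
p,d,c=snap("w10");W=world(d,c);jaw(W)
E
```

```text
15.7 z 42.6 jigxy [-85.45  19.15] F jig x,y,z -6.96 9.89 4.71 gap 0.4
root 3730 [ 99.4 114.  127.3]
arm 1963 [104.9 114.1 124.2]
```

>>> jog_arm(deltas="-1 0 0 0 0; -2 0 0 0 0; -3 0 0 0 0; -4 0 0 0 0; -5 0 0 0 0; -6 0 0 0 0; -7 0 0 0 0; -7.5 0 0 0 0; -7.5 0 0 0 0; -7.5 0 0 0 0")

```text
clock: 17.0
eef_pos: [468.1, 27.5, 42.5]
eef_rot: [-3.138, -0.002, 1.793]
wrist_force: [-10.4, 8.7, 4.4]
finger_gap: 0.8
```

```bash
python3 - <<'E'
from h import *
p,d,c=snap("w11");W=world(d,c);jaw(W)
p,d=optics.camera("top");cv2.imwrite("pics/t11.png",cv2.resize(p[140:220,200:310,::-1],None,fx=7,fy=7,interpolation=cv2.INTER_CUBIC))
p,d=optics.camera("scene");cv2.imwrite("pics/s11.png",cv2.resize(p[180:270,240:370,::-1],None,fx=6,fy=6,interpolation=cv2.INTER_CUBIC))
E
```

```text
17.0 z 42.5 jigxy [-85.69  11.89] F jig x,y,z -8.23 10.79 4.39 gap 0.8
root 3784 [ 95.5 109.9 123.1]
arm 1901 [100.6 109.6 119.8]
```

View pics/t11.png

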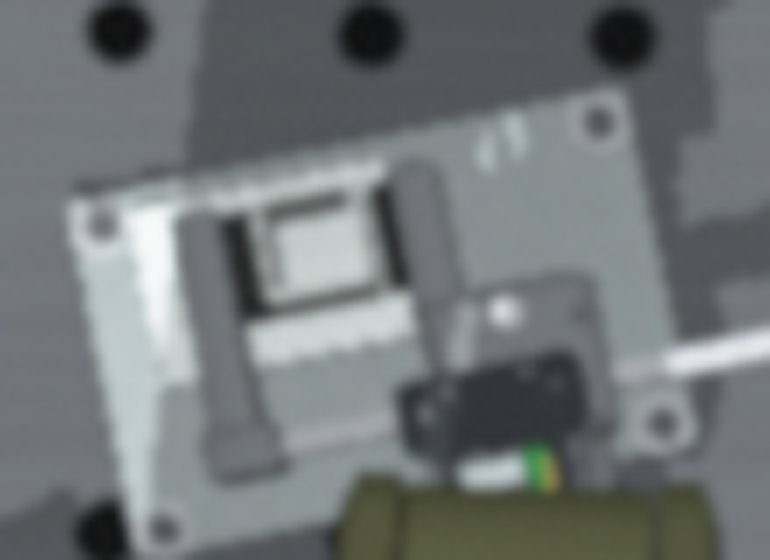

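View pics/s11.png

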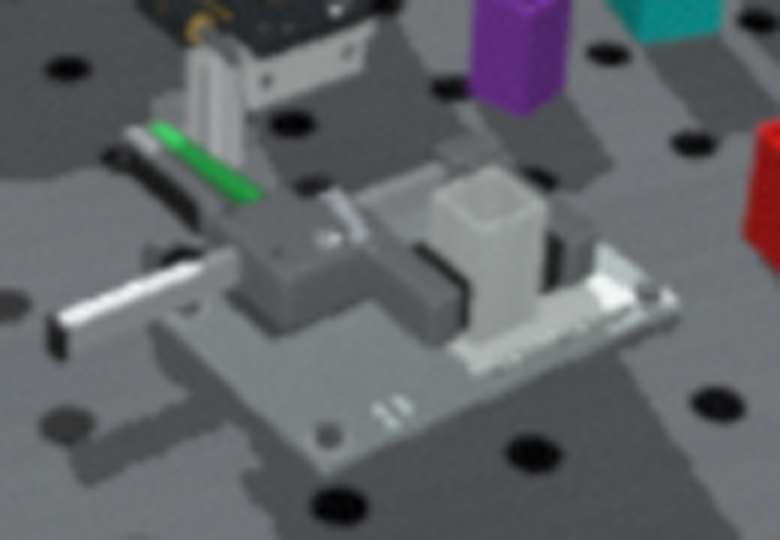

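>>> jog_arm(deltas="15 0 0 0 0; 27 0 0 0 0; 27 0 0 0 0; 24 0 0 0 0; 20 0 0 0 0; 17 0 0 0 0; 15 0 0 0 0; 14 0 0 0 0; 13 0 0 0 0; 13 0 0 0 0")

```text
clock: 18.4
eef_pos: [465.8, 39.8, 42.7]
eef_rot: [-3.139, -0.001, 1.792]
wrist_force: [-6.4, 5.9, 3.4]
finger_gap: 0.5
```

```bash
python3 - <<'E'
from h import *
p,d,c=snap("w12");W=world(d,c);jaw(W)
E
```

```text
18.4 z 42.7 jigxy [-85.17  24.42] F jig x,y,z -4.93 7.15 3.36 gap 0.5
root 3449 [ 93.1 107.6 121. ]
arm 2137 [ 98.5 107.6 117.6]
```

>>> jog_arm(deltas="-0.5 0 0 0 0; -1 0 0 0 0; -1.5 0 0 0 0; -2 0 0 0 0; -2.5 0 0 0 0; -3 0 0 0 0; -3 0 0 0 0; -3 0 0 0 0; -3 0 0 0 0; -3 0 0 0 0")

```text
clock: 19.7
eef_pos: [466.2, 37.1, 42.6]
eef_rot: [-3.139, -0.002, 1.792]
wrist_force: [-8.5, 8.1, 4.9]
finger_gap: 0.4
```

```bash
python3 - <<'E'
from h import *
p,d,c=snap("w13");W=world(d,c);jaw(W)
E
```

```text
19.7 z 42.6 jigxy [-85.41  21.69] F jig x,y,z -6.52 9.78 4.85 gap 0.4
root 3470 [ 92.  106.5 119.8]
arm 2120 [ 97.1 106.5 116.5]
```

>>> jog_arm(deltas="-0.5 0 0 0 0; -1 0 0 0 0; -1.5 0 0 0 0; -2 0 0 0 0; -2 0 0 0 0; -2 0 0 0 0; -2 0 0 0 0; -2 0 0 0 0; -2 0 0 0 0; -2 0 0 0 0")

```text
clock: 21.0
eef_pos: [466.4, 35.3, 42.6]
eef_rot: [-3.138, -0.002, 1.792]
wrist_force: [-10.6, 9.2, 4.9]
finger_gap: 0.4
```

```bash
python3 - <<'E'
from h import *
p,d,c=snap("w14");W=world(d,c);jaw(W)
p,d=optics.camera("top");cv2.imwrite("pics/t14.png",cv2.resize(p[140:220,200:310,::-1],None,fx=7,fy=7,interpolation=cv2.INTER_CUBIC))
W=world(d,optics.get_calibration("top"));J=jig(W);k=(W[...,2]>76)&(W[...,2]<92)&(abs(J[...,0]-70)<30)&(abs(J[...,1]-65)<35);print(cv2.minAreaRect(J[k].astype(np.float32)))
E
```

```text
21.0 z 42.6 jigxy [-85.58  19.9 ] F jig x,y,z -8.32 11.29 4.91 gap 0.4
root 3497 [ 91.3 105.6 119.2]
arm 2070 [ 96.6 106.  115.9]
((70.31838989257812, 67.8357162475586), (39.926551818847656, 39.47999954223633), 0.6037768721580505)
```

View pics/t14.png

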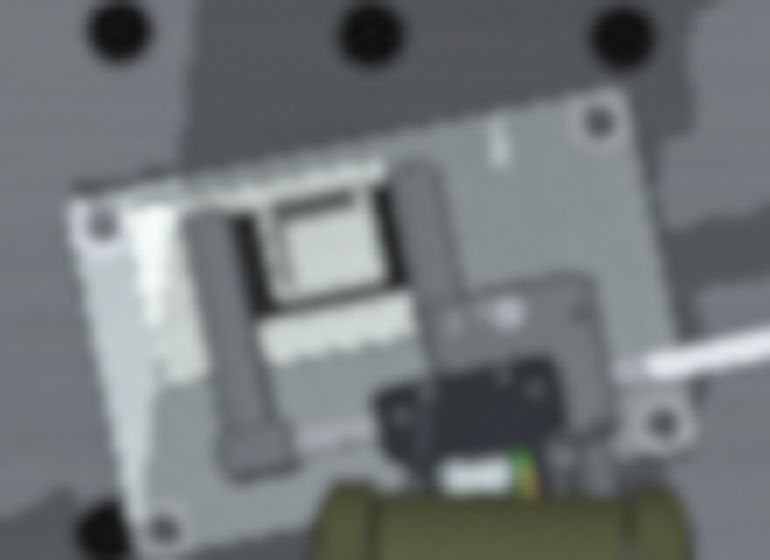

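View pics/w14.png

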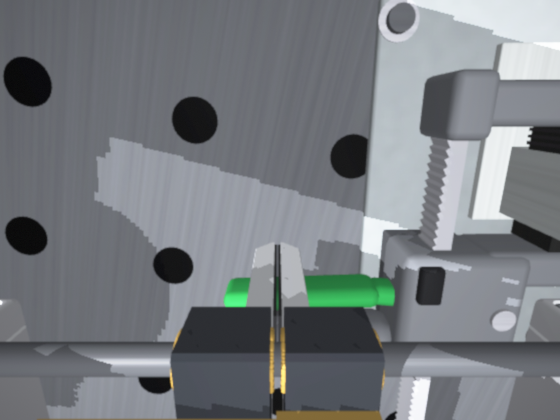

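>>> jog_arm(deltas="-0.3 0 0 0 0; -0.6 0 0 0 0; -0.9 0 0 0 0; -1.2 0 0 0 0; -1.5 0 0 0 0; -1.8 0 0 0 0; -2 0 0 0 0; -2 0 0 0 0; -2 0 0 0 0; -2 0 0 0 0")

```text
clock: 22.35
eef_pos: [466.7, 33.5, 42.5]
eef_rot: [-3.138, -0.002, 1.793]
wrist_force: [-10.7, 11.3, 6.9]
finger_gap: 0.6
```

```bash
python3 - <<'E'
from h import *
p,d,c=snap("w15");W=world(d,c);jaw(W)
# relative: jaw root edge vs base plate in the wrist picture; pad thickness from top depth
p,d=optics.camera("scene");cv2.imwrite("pics/s15.png",cv2.resize(p[190:260,290:360,::-1],None,fx=8,fy=8,interpolation=cv2.INTER_CUBIC))
E
```

```text
22.35 z 42.5 jigxy [-85.76  18.1 ] F jig x,y,z -7.97 13.37 6.94 gap 0.6
root 3539 [ 90.6 105.  118.5]
arm 2064 [ 95.7 105.  115.2]
```

View pics/s15.png

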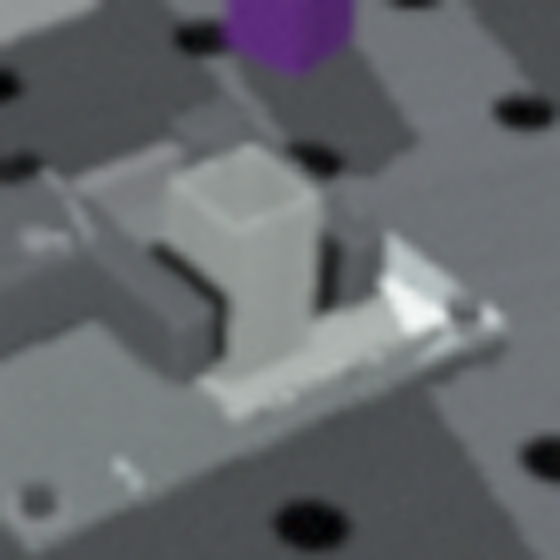

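>>> jog_arm(deltas="-0.2 0 0 0 0; -0.4 0 0 0 0; -0.6 0 0 0 0; -0.8 0 0 0 0; -1 0 0 0 0; -1 0 0 0 0; -1 0 0 0 0; -1 0 0 0 0; -1 0 0 0 0; -1 0 0 0 0")

```text
clock: 23.7
eef_pos: [466.8, 32.6, 42.6]
eef_rot: [-3.138, -0.002, 1.793]
wrist_force: [-11.6, 12.0, 7.4]
finger_gap: 0.5
```

```bash
python3 - <<'E'
from h import *
p,d,c=snap("w16");W=world(d,c);jaw(W)
for i in range(4):
    s=manip.read_state();F=s["wrist_force"];print(s["clock"],(F[:2]@ex).round(2),(F[:2]@ey).round(2))
    p,d=optics.camera("top")
cv2.imwrite("pics/t16.png",cv2.resize(p[140:220,200:310,::-1],None,fx=7,fy=7,interpolation=cv2.INTER_CUBIC))
W=world(d,optics.get_calibration("top"));J=jig(W);k=(W[...,2]>76)&(W[...,2]<92)&(abs(J[...,0]-70)<30)&(abs(J[...,1]-65)<35);print(cv2.minAreaRect(J[k].astype(np.float32)))
E
```

```text
23.7 z 42.6 jigxy [-85.82  17.22] F jig x,y,z -8.73 14.25 7.4 gap 0.5
root 3540 [ 90.3 104.9 118.1]
arm 1994 [ 95.7 104.9 114.8]
23.75 -9.57 13.82
23.8 -8.84 14.54
23.85 -9.92 14.04
23.9 -10.5 13.96
((70.32173156738281, 67.77706146240234), (40.872188568115234, 39.61286163330078), 0.5608885884284973)
```

View pics/t16.png

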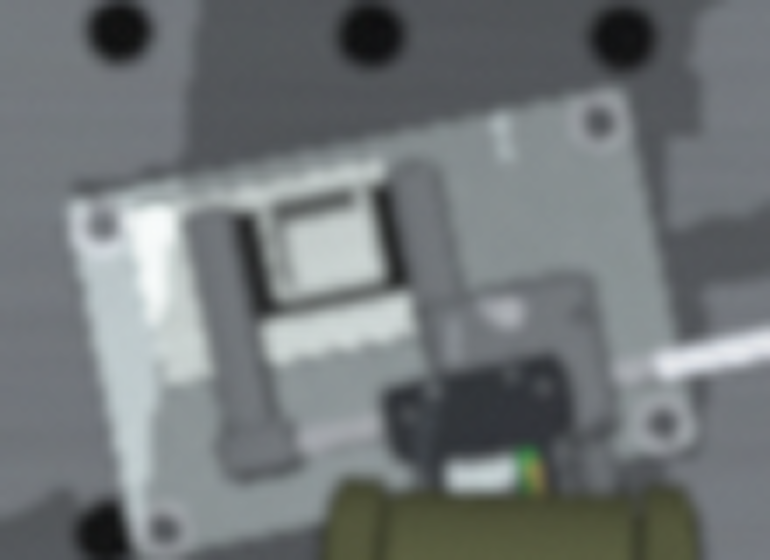

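View pics/w16.png

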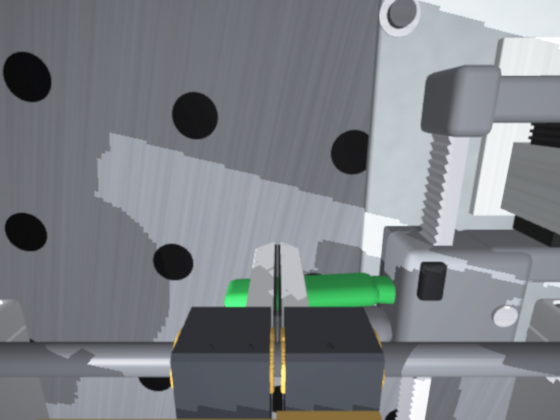

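```bash
python3 - <<'E'
from cell import workorder
print(workorder.sign_off())
E
```

```text
the job is handed in; nothing more can be done
None
```

I stood the smaller aluminium post on the foot plate between the jaws and let it go. I then pumped the trigger four times with closed fingers on its outer face and handed the job in at about 24 s, still pushing on the trigger. The sign-off gives no verdict.

**Last checks**
- **Post position:** it stood upright, and in line with the pads to within about 1 mm. It looked home against the fixed pad, at jig x ≈ 70 and y ≈ 63. That y comes from the top camera after taking off a 4.5 mm offset, which I got by comparing it with the wrist camera. The post did not move during the last three millimetres of squeeze.
- **Trigger:** the fingers were pushing with about 14 N along the jig y axis, and the force was steady.
- **Other things:** no arm path came near the bystanders, and the robot never touched the bar or the far jaw. I did not measure the bystanders again at the end.

**Where the checks disagreed**
- **Pad squeeze:** the two estimates do not match. The trigger force gives about 9 N at the jaw, or roughly 2 mm of squeeze. The jaw travel seen by the wrist camera gives about 3.5 mm, or roughly 17 N. Both are inside the 5 to 30 N limits.
- **Trigger force:** it rose more slowly per millimetre than the pad's stated stiffness predicts, at about 1 N/mm where I expected 1.9 N/mm. I did not find out why.
- **Starting jaw position:** the jaw was already drawn in by about 15 mm at the start, with a pad gap near 69 mm.

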